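Push the blank home and clamp it through the guard window

ROBOT

A 6-joint arm with a two-finger parallel gripper is mounted at the origin on the work surface. World frame = base frame: x ahead of the robot, y to its left, z up, the work surface at z = 0. Lengths are in mm, angles in rad, forces in N, time in s.
With the tool pointing down it reaches from about 300 to 775 mm from the base axis. Payload 14.6 kg.
Tool frame: the origin (TCP) lies between the finger pads; the fingertips stand 22 mm ahead of it and the grasp point (between the pads) lies 3 mm ahead of it (manip.tcp_to_tips is the distance from the TCP to the fingertips, in mm); y points along the fingers, z is the direction in which the jaws open and shut, and the axes are right-handed (so a half turn about y gives the same grasp; the last joint's range is limited). The gripper opens to 94 mm and grips with 3 to 60 N. Pads are 16 mm wide; open, the fingers measure 119 mm over their backs; the gripper's body (75 mm by 177 mm) begins 78 mm behind the grasp point.
Start: joints at [-1.32, 0.3, 1.521, -0, 1.321, -0.067], TCP at [171.856, -522.451, 227.446] pointing down, gripper open.
Joint ranges: [-3.03, 3.03], [-0.79, 2.21], [0.23, 2.52], [-1.04, 4.18], [0, 3.07], [-2.55, 2.55]. Speed limits (rad/s): [2.22, 2.22, 2.57, 3.14, 3.14, 3.14].

INTERFACE

Orientations are given as [roll, pitch, yaw] about the fixed x, y, z axes, in that order (R = Rz(yaw) Ry(pitch) Rx(roll)).
In Python, from cell import manip gives the robot as it stands.
- The arm moves only by the shell command python3 -m jog 'ROWS' [OPENING] [FORCE]. ROWS is JSON, one flat list of numbers, 6 for each row, row after row: the shift along the tool's x, y, z in mm, then the turn, a rotation vector about the tool's x, y, z in degrees. A call has 1 to 10 rows; each row is the pose to reach, as a shift and turn from the pose commanded when the call began, along the tool's axes at that moment; what a row does not reach only later rows make up. A row lasts 1/12 s, in which the tool goes at most 41.7 mm and 7.16 degrees, less where a joint would pass 70% of its speed; a pose out of reach is approached as far as the arm can. A call with a gripper value outside its range is refused whole. OPENING is the finger opening in mm, from 0 to 94, set as the call begins (- or left out, the last holds). The fingers move at their own pace and stop on an object; FORCE is the grip in N (left out, the last holds). Time passes only in rows, so rows that repeat a pose let the fingers close. It gives the time, the measured TCP pose, the force and the opening at its end, in the units of the state.
- manip.read_state(): the state, without advancing time (a new reading comes with each control period).
- manip.camera(name): name is "side" or "top"; returns a dict with "img" (480x640x3 uint8, red, green, blue), "intrinsics" (3x3 intrinsics, pixels), "origin" and "orientation" of the camera in the world. Camera axes: x right, y down, z forward; pixel columns grow to the right and rows downward; lengths in mm; the calibration is good to about 2 mm. A picture is of the moment at which its call begins. There is no depth.
- manip.sign_off(): hands the job in, once; it reports no verdict.
Trained networks look in a picture, given as the dict that the camera call returned (one of the last four; its "shot" number tells which), for a name from the list of things; names that differ only in an ending like _2 or _b are one class to them, and where a whole thing is asked for, a point or a joint stands for the part that bears it (a point fixed in the world has none). Each returns a list of dicts, best first, with "score" (0 to 1); they miss things now and then, are a little off and sometimes report something else, mostly with a low value. They report only what shows in the picture. A call takes as long as a camera call.
- manip.masks_of(thing, picture): "pixels" (480x640 bool, what is visible of it) and "xy" ([column, row] in pixels, amid what is visible of it).
- manip.tip_of(thing, picture): "xy" ([column, row] in pixels: a listed point, or the origin of a listed thing).
The state is a dict: "clock": time; "joints": joint angles; "qd": joint speeds; "effort": joint torques, N m; "eef_pos": TCP position; "eef_rot": TCP orientation; "wrist_force": force on the tool from outside, world axes, zero at the start; "moment": the same for the moment, N m; "finger_gap": finger opening in mm.
Only numpy, scipy, OpenCV 4.12 (cv2) and the standard library are available. Lean on these libraries where they do the work, as an engineer would, in place of code of your own. Each camera call takes 0.05 s, during which the arm holds its last target.

TASK

Push the pine blank along its channel with the fingertips until its end is against the end stop, then reach down through the guard window above the round-knobbed hold-down lever and press that lever fully down, without touching the guard. Leave the crossbar lever and everything else on the bench alone, pick nothing up, and finish clear of everything.

Things in the scene. Friction and masses are not known exactly. Their poses are not given: they have to be found in the camera images.
- station: Fixed green rail-boring machine, bed 250 x 630, top at z 20 mm; yaw within 0.25 rad. Own frame, mm (origin at table height): bed x -145..105, y -250..380. Channel along y at x = 0 between two strips 10 high, 20 wide, 48 apart, from y -250. Steel end stop closes it: face at y = +260, top z 75, 100 wide. Motor behind it, to z 105.
- guard: Fixed bare sheet-steel guard over the machine's +y half, same origin and axes as station. Flat top sheet 3 thick, upper face at z 135 mm, over x -140..90, y 50..290, with two windows, one over each lever end. A sheet closes its robot side (x = -140) down to the bed; two thin posts at x = 84; other sides open.
- window_near (a point): Centre, at the upper face, of the guard window nearer the open (-y) end: 100 mm along machine x, 90 mm along machine y, axes as the machine (machine x -70, y 110).
- window_far (a point): The same for the window nearer the end stop: 100 mm along x, 90 mm along y (machine x -70, y 225).
- clamp (a joint): Hold-down lever, rad: 0 raised, 0.18 fully pressed on its stop; starts at 0 to 0.05. Hinge friction (about 4 N at the knob): stays where left. Pivot along machine y at machine x +70, z 75 mm; arm reaches 140 mm towards machine -x. Pressing the knob down lowers a rubber pad onto the blank. May be under either window.
- clamp_knob (a point): Centre of the flat top of the hold-down lever's round black knob (34 diameter, 16 high), seen through one of the windows. Fully raised it is about 122 mm above the table, fully down about 97 mm.
- ejector_bar (a point): Top middle of the other lever's end: a black cylindrical crossbar 16 thick and 52 long along machine y, at about 120 mm above the table under the other window. This ejector lever must be left alone; it gives way just as easily.
- blank_center (a point): Centre of the loose pine blank, 45 (machine x) x 300 (y) x 25 high, 0.17 kg, lying on the bed in the channel (z 20 to 45 mm), 15 mm taller than the strips; axes as the machine's. Its -y end sticks out of the guard, the other is 50 to 110 mm short of the end stop. Home, this point is at machine y +110 and the free end at y -40, outside the guard.
- offcut: loose pine offcut block 45 x 60 x 25, on the bed; origin under its centre
- tin: loose round aluminium tin, 48 diameter, 35 high, on the bed; origin under its centre
- sander: loose cork sanding block 110 x 70 x 35 on the table; origin under its centre
- glue: loose glue bottle 56 diameter, 120 high; origin under its centre
- mug: loose white mug 76 diameter, 85 high; origin under its centre
- tape: loose yellow tape measure 70 x 35 x 65; origin under its centre

How it is judged (in metres and radians):
On the way, in this order (a step that is already met when the one before it is completed fails the run):
1. the blank is against the end stop while the hold-down lever is still up (y of blank_center in the frame of station between 0.107 and 0.114 m and x of blank_center in the frame of station between -0.005 and 0.005 m and height (world z) of blank_center below 0.036 m and value of joint clamp below 0.1 rad), for 0.2 s.
2. the hold-down lever is fully down (value of joint clamp above 0.16 rad), for 0.2 s.
At the end, for the whole second after the job is handed in: The blank lies in its channel with its end within 3 mm of the end stop, the hold-down lever is fully down (over 0.16 of 0.18 rad), and the crossbar lever is where it was (within 6 mm) (y of blank_center in the frame of station between 0.107 and 0.114 m and x of blank_center in the frame of station between -0.005 and 0.005 m and height (world z) of blank_center below 0.036 m and value of joint clamp above 0.16 rad and distance of ejector_bar from where it was at the start of the episode below 0.006 m); the robot touches nothing.
It fails at once if the guard is touched (contact force between guard and the fingers above 0.5 N or contact force between guard and the arm above 0.5 N).
It fails at once if the blank is lifted (height (world z) of blank_center above 0.041 m).
It fails at once if the crossbar lever is moved (distance of ejector_bar from where it was at the start of the episode above 0.006 m).
It fails at once if a bystander is moved by more than 20 mm (distance of any of offcut, tin, sander, glue, mug, tape from where it was at the start of the episode above 0.02 m).
It also fails if it takes over 38 s, if anything falls off the work surface, if the arm or the gripper's body presses on something with over 40 N, if the wrist force passes 120 N, or if a joint passes its speed limit or range.

## Working session

There is one attempt and no reset: what is moved stays moved. The work goes in short steps, Python scripts to look and compute and a shell command to move; the robot and the scene stay as the last step left them, time stands still between calls to the robot, and variables do not carry over. Pictures are saved under pics/ and viewed, and the job is handed in when it is done.

```bash
ls; mkdir -p pics; cat > h.py <<'E'
import numpy as np, cv2
from cell import manip
def save(p,n): cv2.imwrite('pics/'+n, p['img'][:,:,::-1])
E
python3 - <<'E'
from h import *
s=manip.read_state()
for k in s: print(k,s[k])
for c in('top','side'):
    p=manip.camera(c); save(p,c+'0.png'); print(c,p['intrinsics'],p['origin'],p['orientation'],p['shot'])
    for t in ['station','guard','window_near','window_far','clamp_knob','ejector_bar','blank_center','offcut','tin','sander','glue','mug','tape']:
        try:
            r=manip.tip_of(t,p); print(t,[(np.round(q['xy'],1).tolist(),round(q['score'],2)) for q in r[:3]])
        except Exception as e: print(t,e)
E
```

```text
pics
clock 0.0
joints [-1.31959105e+00  3.00465394e-01  1.52157032e+00 -2.35430322e-05
  1.32069104e+00 -6.66021393e-02]
qd [ 7.27424379e-05 -2.70904619e-04  2.09684439e-04 -1.07061158e-03
  1.04984997e-03 -8.93441359e-04]
effort [ 9.25650675e-04 -5.31807804e+01 -3.52735877e+01  7.08749355e-02
  2.44231615e-02 -1.06952771e-04]
eef_pos [ 171.79948402 -522.23578069  226.89399504]
eef_rot [-1.57192943e+00  5.27245635e-05 -2.82377943e+00]
wrist_force [-0.08953052  0.43860312  0.42077633]
moment [0.01038382 0.01783929 0.00069354]
finger_gap 93.5558532529213
top [[439.33353927   0.         313.80014519]
 [  0.         439.33353927 236.18163658]
 [  0.           0.           1.        ]] [425.15216088 -47.45810984 943.96995479] [-2.95420294  0.01546798 -1.58061718] 1
station [([301.5, 255.8], 0.71)]
guard []
window_near [([240.3, 284.1], 0.81)]
window_far [([348.1, 188.8], 0.74), ([177.7, 283.2], 0.57)]
clamp_knob [([238.8, 282.5], 0.94)]
ejector_bar [([178.3, 281.0], 0.9)]
blank_center [([282.0, 254.3], 0.77), ([302.9, 190.3], 0.41)]
offcut [([319.7, 298.5], 0.91), ([174.2, 286.0], 0.32)]
tin [([399.0, 297.4], 0.63), ([299.2, 253.4], 0.15)]
sander [([458.8, 279.1], 0.79)]
glue [([352.6, 186.6], 0.93)]
mug [([303.4, 184.5], 0.88)]
tape [([243.1, 188.8], 0.57), ([304.1, 187.4], 0.31)]
side [[461.95878191   0.         324.86547366]
 [  0.         461.95878191 241.56636253]
 [  0.           0.           1.        ]] [161.37654142 687.06014199 675.45986083] [-2.16699465  0.01306329 -2.60739392] 2
station [([333.8, 288.0], 0.81)]
guard [([335.9, 279.6], 0.3)]
window_near [([337.4, 280.0], 0.62)]
window_far [([301.7, 313.8], 0.72)]
clamp_knob [([331.6, 285.4], 0.74)]
ejector_bar [([301.2, 320.1], 0.85)]
blank_center [([323.4, 288.9], 0.84), ([410.7, 223.1], 0.33)]
offcut [([379.5, 283.6], 0.47)]
tin [([405.6, 249.8], 0.6)]
sander [([411.3, 229.3], 0.72)]
glue [([306.7, 243.5], 0.78)]
mug [([413.4, 225.1], 0.37)]
tape []
```

View pics/top0.png

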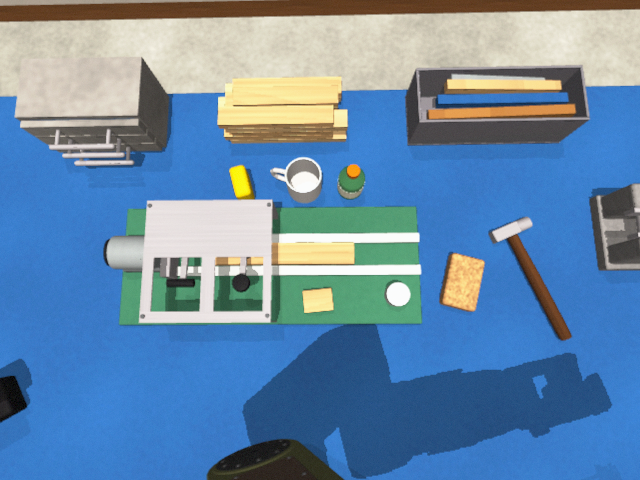

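View pics/side0.png

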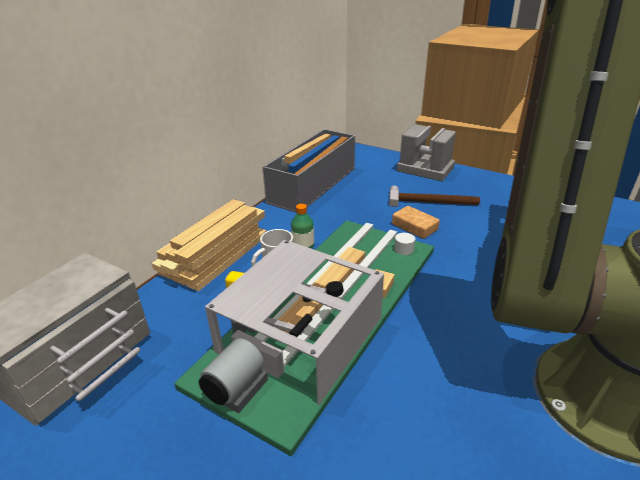

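```bash
python3 - <<'E'
import cv2
a=cv2.imread('pics/top0.png')[190:340,100:440]; cv2.imwrite('pics/z1.png',cv2.resize(a,None,fx=2.35,fy=2.35,interpolation=cv2.INTER_CUBIC))
a=cv2.imread('pics/side0.png')[210:450,170:450]; cv2.imwrite('pics/z2.png',cv2.resize(a,None,fx=2.5,fy=2.5,interpolation=cv2.INTER_CUBIC))
E
```

```text
(no output)
```

View pics/z1.png

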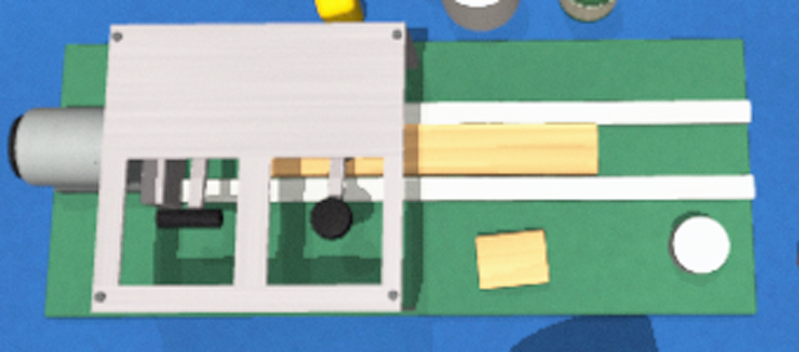

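View pics/z2.png

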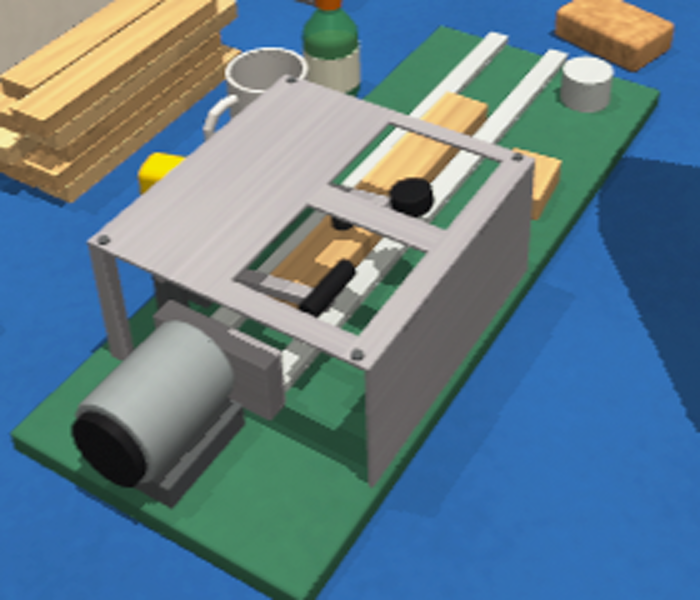

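```bash
cat > fit.py <<'E'
from h import *
from scipy.optimize import least_squares
from scipy.spatial.transform import Rotation as Ro
cams={}
for c in('top','side'):
    p=manip.camera(c); cams[c]=(p['intrinsics'],np.array(p['origin']),Ro.from_euler('xyz',p['orientation']).as_matrix())
def proj(c,P):
    K,o,R=cams[c]; q=(np.atleast_2d(P)-o)@R; return (q[:,:2]/q[:,2:])*[K[0,0],K[1,1]]+K[:2,2]
def onz(c,uv,z):
    K,o,R=cams[c]; d=R@np.linalg.solve(K,[uv[0],uv[1],1]); return o+d*(z-o[2])/d[2]
def tri(a,b):
    A=[];B=[]
    M=np.zeros((3,3));v=np.zeros(3)
    for c,uv in(('top',a),('side',b)):
        K,o,R=cams[c]; d=R@np.linalg.solve(K,[uv[0],uv[1],1]); d/=np.linalg.norm(d); Q=np.eye(3)-np.outer(d,d); M+=Q; v+=Q@o
    return np.linalg.solve(M,v)
g=135;b=20
T=[((105,380,b),(66,44)),((105,-250,b),(743,40)),((-145,-250,b),(755,315)),((-145,380,b),(46,316)),((90,290,g),(110,24)),((90,50,g),(405,22)),((-140,50,g),(401,311)),((-140,290,g),(93,310)),((-20,270,g),(126,158)),((-120,180,g),(235,285)),((-20,155,g),(271,158)),((-120,65,g),(382,285)),((-20,65,g),(385,158))]
S=[((105,380,b),(13,437)),((105,-250,b),(443,27)),((-145,-250,b),(657,92)),((90,290,g),(90,240)),((90,50,g),(290,79)),((-140,50,g),(533,158)),((-140,290,g),(370,367)),((-20,65,g),(397,124)),((-120,65,g),(507,163)),((-120,270,g),(354,337))]
Tm=np.array([t[0] for t in T],float);Tu=np.array([t[1] for t in T])/2.35+[100,190]
Sm=np.array([t[0] for t in S],float);Su=np.array([t[1] for t in S])/2.5+[170,210]
def W(x,P):
    c,s=np.cos(x[2]),np.sin(x[2]); P=np.atleast_2d(np.array(P,float)); return P@np.array([[c,s,0],[-s,c,0],[0,0,1]])+[x[0],x[1],0]
def inv(x,P): return (np.atleast_2d(P)-[x[0],x[1],0])@np.array([[np.cos(x[2]),-np.sin(x[2]),0],[np.sin(x[2]),np.cos(x[2]),0],[0,0,1]])
def fit(use):
    def r(x):
        o=[]
        if 't' in use:o.append((proj('top',W(x,Tm))-Tu).ravel())
        if 's' in use:o.append((proj('side',W(x,Sm))-Su).ravel())
        return np.concatenate(o)
    return least_squares(r,[450,0,0],loss='soft_l1')
E
python3 - <<'E'
from fit import *
np.set_printoptions(suppress=True,precision=2)
for u in('t','s','ts'):
    q=fit(u);print(u,q.x,np.abs(q.fun).mean()); 
    print(q.fun.reshape(-1,2).round(1).tolist())
    x=q.x
    for uv in((598,125),(597,174)): print('blank end',inv(x,onz('top',np.array(uv)/2.35+[100,190],45)))
    print('bar top', inv(x,onz('top',(178.3,281),120)), 'knob',inv(x,onz('top',(238.8,282.5),120)),inv(x,tri((238.8,282.5),(331.6,285.4))))
    print('knob',inv(x,tri(np.array([331.5,216])/2.35+[100,190],np.array([411,189])/2.5+[170,210])))
    for n,uv,z in(('offcut',(319.7,298.5),20),('tin',(399,297.4),20)): print(n,inv(x,onz('top',uv,z)))
E
```

```text
t [560.42  -7.79  -0.01] 0.44440225289792157
[[-0.8, -0.8], [0.9, -0.8], [1.3, 0.2], [-1.5, 0.4], [0.6, 0.1], [0.2, 0.2], [-0.0, 0.1], [-0.8, 0.8], [0.5, -0.0], [-0.4, 0.1], [0.1, -0.3], [-0.0, -0.0], [-0.2, -0.5]]
blank end [[  20.33 -111.47   45.  ]]
blank end [[ -23.15 -109.76   45.  ]]
bar top [[-63.24 226.91 120.  ]] knob [[-66.44 112.66 120.  ]] [[-64.7  113.4  120.39]]
knob [[-65.47 108.75 117.46]]
offcut [[-91.98 -38.8   20.  ]]
tin [[ -90.18 -203.71   20.  ]]
s [558.34  -9.16  -0.01] 1.1428964497703702
[[-1.5, -1.7], [-0.0, -0.9], [2.9, -0.7], [-0.4, 0.7], [-0.7, -1.9], [2.2, 0.6], [0.4, 1.7], [-2.2, -0.6], [-0.5, -0.5], [2.6, 0.2]]
blank end [[  22.44 -110.08   45.  ]]
blank end [[ -21.04 -108.38   45.  ]]
bar top [[-61.25 228.28 120.  ]] knob [[-64.41 114.02 120.  ]] [[-62.67 114.76 120.39]]
knob [[-63.45 110.11 117.46]]
offcut [[-89.9  -37.45  20.  ]]
tin [[ -88.04 -202.36   20.  ]]
ts [559.95  -8.18   6.28] 0.8564994089584664
[[-0.6, -0.5], [1.0, -0.6], [1.6, 0.4], [-1.3, 0.6], [0.8, 0.4], [0.4, 0.4], [0.2, 0.4], [-0.6, 1.1], [0.6, 0.2], [-0.2, 0.4], [0.3, -0.0], [0.2, 0.2], [-0.0, -0.2], [-2.5, -1.6], [-0.8, -0.9], [2.1, -0.7], [-1.5, 0.8], [-1.6, -1.8], [1.2, 0.6], [-0.8, 1.7], [-3.1, -0.6], [-1.5, -0.5], [1.5, 0.2]]
blank end [[  20.77 -111.08   45.  ]]
blank end [[ -22.71 -109.36   45.  ]]
bar top [[-62.73 227.32 120.  ]] knob [[-65.95 113.07 120.  ]] [[-64.21 113.81 120.39]]
knob [[-64.99 109.15 117.46]]
offcut [[-91.52 -38.39  20.  ]]
tin [[ -89.76 -203.3    20.  ]]
```

```bash
cat > go.py <<'E'
from fit import *
X0=[559.95,-8.18,-0.0]
def plan(x,mp,ztip,yaw):
    s=manip.read_state(); R=Ro.from_euler('xyz',s['eef_rot']); p=np.array(s['eef_pos'])
    w=W(x,[mp[0],mp[1],ztip+manip.tcp_to_tips])[0]; G=Ro.from_euler('xyz',[-np.pi/2,0,yaw])
    print('t',s['clock'],'p',p.round(1),'target',w.round(1),'shift',R.inv().apply(w-p).round(1),'turn deg',np.degrees((R.inv()*G).as_rotvec()).round(2))
E
python3 - <<'E'
from go import *
x=fit('ts').x; yaw=x[2]-2*np.pi if x[2]>3 else x[2]; print(x,yaw, fit('t').x, manip.tcp_to_tips)
x[2]=yaw
plan(x,(0,-150),150,-np.pi/2+yaw)
for n,uv in(('glue',(352.6,186.6)),('mug',(303.4,184.5)),('tape',(243,188.8)),('sander',(458.8,279.1))): 
    w=onz('top',uv,0); print(n,w.round(0),inv(x,w).round(0))
E
```

```text
[559.95459867  -8.18165592   6.27567814] -0.00750717011931723 [ 5.60422660e+02 -7.79185883e+00 -7.69991327e-03] 22.0
t 1.6 p [ 171.9 -522.5  227.4] target [ 558.8 -158.2  172. ] shift [-481.4   55.4 -225.1] turn deg [  0.   -71.36  -0.  ]
glue [ 716. -122.    0.] [[ 157. -113.    0.]]
mug [722. -12.   0.] [[162.  -3.   0.]]
tape [714. 123.   0.] [[153. 132.   0.]]
sander [ 507. -344.    0.] [[ -50. -336.    0.]]
```

```bash
python3 -m jog '[-34,0,-16,0,-5,0,-68,0,-32,0,-10,0,-102,0,-48,0,-15,0,-136,0,-64,0,-20,0,-170,0,-80,0,-25,0,-204,0,-96,0,-30,0,-238,0,-112,0,-35,0,-272,0,-128,0,-40,0,-306,0,-144,0,-45,0,-340,0,-160,0,-50,0]' 0 20; python3 - <<'E'
from go import *
x=fit('ts').x;x[2]=-.0075
plan(x,(0,-150),150,-np.pi/2-.0075)
E
```

```text
clock: 2.43
eef_pos: [446.0, -262.7, 227.7]
eef_rot: [-1.57, -0.0, -1.947]
wrist_force: [0.2, -0.8, -0.4]
finger_gap: 30.7
t 2.5333 p [ 447.5 -261.   227.4] target [ 558.8 -158.2  172. ] shift [-136.3   55.5   66.3] turn deg [-2.00e-02 -2.09e+01 -3.00e-02]
```

```bash
python3 -m jog '[-27,0,13,0,-4,0,-54,5,26,0,-8,0,-82,15,40,0,-13,0,-109,30,53,0,-17,0,-130,45,63,0,-21,0,-136,55.5,66.3,0,-20.9,0,-136,55.5,66.3,0,-20.9,0]' 0 20; python3 - <<'E'
from go import *
x=fit('ts').x;x[2]=-.0075
for c in('top','side'): p=manip.camera(c); save(p,c+'1.png')
plan(x,(0,-150),28,-np.pi/2-.0075)
E
```

```text
clock: 3.12
eef_pos: [556.5, -161.8, 169.4]
eef_rot: [-1.574, 0.001, -1.587]
wrist_force: [0.3, -0.4, 0.4]
finger_gap: 0.5
t 3.3167 p [ 556.5 -163.8  173.1] target [ 558.8 -158.2   50. ] shift [ -5.7 123.1   2.1] turn deg [-0.07 -0.61  0.03]
```

View pics/top1.png

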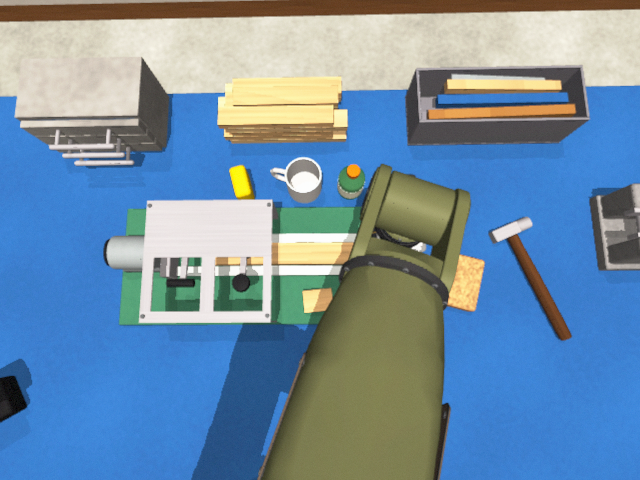

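View pics/side1.png

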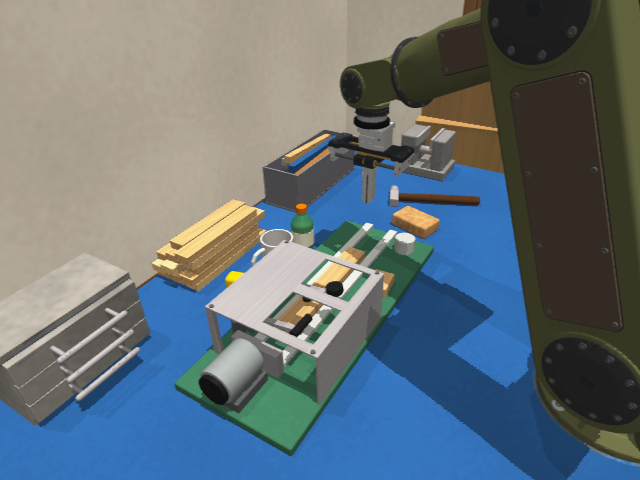

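```bash
python3 - <<'E'
from go import *
x=fit('ts').x;x[2]=-.0075
for i in range(2): plan(x,(0,-150),28,-np.pi/2-.0075); manip.camera('top')
E
```

```text
t 3.4167 p [ 556.6 -163.6  173. ] target [ 558.8 -158.2   50. ] shift [ -5.5 123.    2. ] turn deg [-0.08 -0.58  0.03]
t 3.4667 p [ 556.6 -163.4  172.9] target [ 558.8 -158.2   50. ] shift [ -5.3 122.9   1.9] turn deg [-0.07 -0.56  0.03]
```

```bash
python3 -m jog '[0,20,1,0,-0.2,0,0,45,1,0,-0.4,0,0,70,2,0,-0.5,0,0,90,2,0,-0.5,0,0,105,2,0,-0.5,0,0,115,2,0,-0.5,0,0,120,2,0,-0.5,0,0,121,2,0,-0.5,0]'; python3 - <<'E'
from go import *
x=fit('ts').x;x[2]=-.0075
for i in range(2): plan(x,(0,-125),28,-np.pi/2-.0075);
for c in('top','side'): p=manip.camera(c); save(p,c+'2.png')
a=cv2.imread('pics/side2.png')[170:330,250:500]; cv2.imwrite('pics/z3.png',cv2.resize(a,None,fx=3,fy=3,interpolation=cv2.INTER_CUBIC))
E
```

```text
clock: 4.18
eef_pos: [558.7, -162.7, 50.6]
eef_rot: [-1.571, 0.0, -1.578]
wrist_force: [0.1, -0.7, 1.0]
finger_gap: 0.1
t 4.2833 p [ 559.2 -162.8   51.7] target [ 559.  -133.2   50. ] shift [-29.6   1.7  -0.4] turn deg [-0.05  0.03  0.02]
t 4.2833 p [ 559.2 -162.8   51.7] target [ 559.  -133.2   50. ] shift [-29.6   1.7  -0.4] turn deg [-0.05  0.03  0.02]
```

View pics/z3.png

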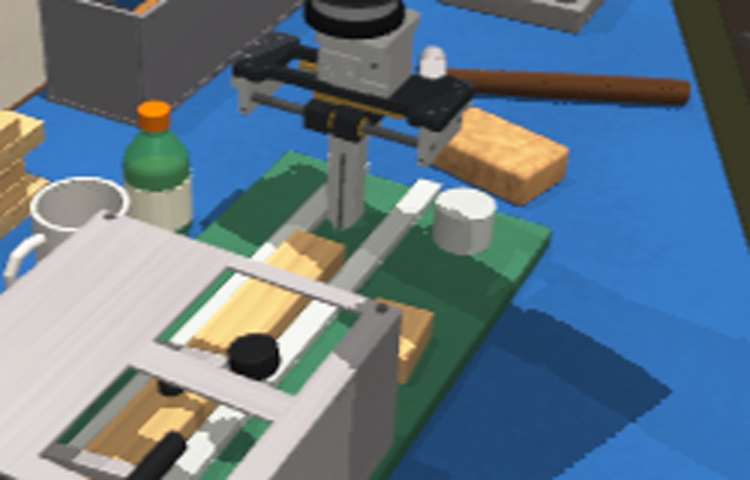

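```bash
python3 -m jog '[-10,1,0,0,0,0,-20,1,0,0,0,0,-29,1,0,0,0,0,-37,1,0,0,0,0,-45,1,0,0,0,0,-53,1,0,0,0,0,-61,1,0,0,0,0,-69,1,0,0,0,0,-76,1,0,0,0,0,-83,1,0,0,0,0]';python3 -m jog '[-3,0,0,0,0,0,-6,0,0,0,0,0,-9,0,0,0,0,0,-11,0,0,0,0,0,-12,0,0,0,0,0,-12,0,0,0,0,0]'; python3 - <<'E'
from go import *
x=fit('ts').x;x[2]=-.0075
plan(x,(0,-48),28,-np.pi/2-.0075);print(manip.read_state()['wrist_force'])
p=manip.camera('top'); save(p,'top3.png')
p=manip.camera('side'); save(p,'side3.png')
a=cv2.imread('pics/side3.png')[170:350,220:470]; cv2.imwrite('pics/z4.png',cv2.resize(a,None,fx=3,fy=3,interpolation=cv2.INTER_CUBIC))
E
```

```text
clock: 5.22
eef_pos: [559.5, -78.9, 50.0]
eef_rot: [-1.571, -0.0, -1.578]
wrist_force: [-0.6, -1.6, 2.3]
finger_gap: 0.4
clock: 5.72
eef_pos: [559.5, -67.4, 49.9]
eef_rot: [-1.571, 0.0, -1.578]
wrist_force: [0.6, 0.6, -0.8]
finger_gap: 0.8
t 5.8167 p [559.4 -67.5  49.8] target [559.6 -56.2  50. ] shift [-11.3  -0.2   0.1] turn deg [ 0.02  0.03 -0.02]
[-0.05888346 -0.22742325  0.58227833]
```

View pics/z4.png

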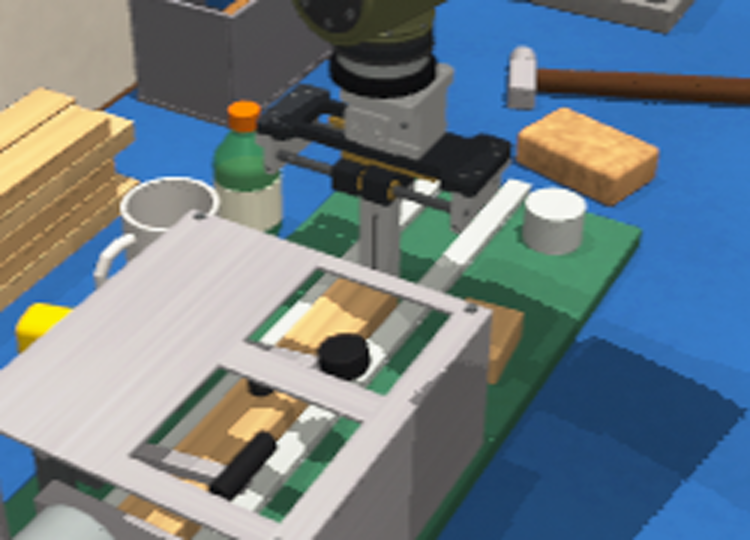

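Now creep until the force rises.

```bash
python3 -m jog '[-2,0,0,0,0,0,-4,0,0,0,0,0,-6,0,0,0,0,0,-7,0,0,0,0,0,-8,0,0,0,0,0,-8,0,0,0,0,0]'; python3 -m jog '[-1,0,0,0,0,0,-2,0,0,0,0,0,-2,0,0,0,0,0]';  python3 -m jog '[-1,0,0,0,0,0,-1,0,0,0,0,0]'
```

```text
clock: 6.42
eef_pos: [559.6, -59.3, 49.9]
eef_rot: [-1.571, 0.0, -1.577]
wrist_force: [-0.5, 0.2, -0.1]
finger_gap: 0.8
clock: 6.67
eef_pos: [559.6, -57.5, 50.0]
eef_rot: [-1.571, -0.0, -1.578]
wrist_force: [0.0, -0.8, -0.8]
finger_gap: 0.6
clock: 6.83
eef_pos: [559.8, -57.4, 50.1]
eef_rot: [-1.57, -0.001, -1.578]
wrist_force: [1.0, -7.3, -0.4]
finger_gap: 1.0
```

```bash
python3 -m jog '[-1,0,0,0,0,0,-1.5,0,0,0,0,0,-1.5,0,0,0,0,0,-1.5,0,0,0,0,0,-1.5,0,0,0,0,0]'
```

```text
clock: 7.25
eef_pos: [559.9, -57.3, 50.2]
eef_rot: [-1.57, -0.003, -1.578]
wrist_force: [-0.1, -18.0, 0.6]
finger_gap: 0.3
```

```bash
python3 -m jog '[3,0,0,0,0,0,10,0,0,0,0,0,22,0,0,0,0,0,30,-5,0,0,0,0,32,-25,0,0,0,0,32,-60,0,0,0,0,32,-95,0,0,0,0,32,-130,0,0,0,0,32,-155,0,0,0,0,32,-160,0,0,0,0]'; python3 - <<'E'
from go import *
np.set_printoptions(suppress=True,precision=1)
for c in('top','side'):
    p=manip.camera(c); save(p,c+'4.png')
    for t in ['window_near','clamp_knob','ejector_bar','blank_center']:
        r=manip.tip_of(t,p); print(c,t,[(np.round(q['xy'],1).tolist(),round(q['score'],2)) for q in r[:3]])
print(manip.read_state()['wrist_force'],manip.read_state()['eef_pos'])
a=cv2.imread('pics/top4.png')[190:340,100:440]; cv2.imwrite('pics/z5.png',cv2.resize(a,None,fx=2.35,fy=2.35,interpolation=cv2.INTER_CUBIC))
a=cv2.imread('pics/side4.png')[210:350,250:450]; cv2.imwrite('pics/z6.png',cv2.resize(a,None,fx=4,fy=4,interpolation=cv2.INTER_CUBIC))
E
```

```text
clock: 8.08
eef_pos: [560.6, -88.0, 215.3]
eef_rot: [-1.564, -0.001, -1.578]
wrist_force: [0.3, -0.6, -0.3]
finger_gap: 0.3
top window_near [([241.8, 283.2], 0.92)]
top clamp_knob [([241.5, 283.6], 0.76)]
top ejector_bar [([181.4, 280.5], 0.78)]
top blank_center [([247.2, 253.1], 0.97)]
side window_near [([335.0, 277.7], 0.6), ([300.4, 315.1], 0.24)]
side clamp_knob [([331.6, 284.8], 0.55)]
side ejector_bar [([297.8, 321.6], 0.85)]
side blank_center [([306.7, 309.4], 0.7)]
[ 0.5 -0.2 -0.5] [559.3 -87.1 209.6]
```

View pics/z5.png

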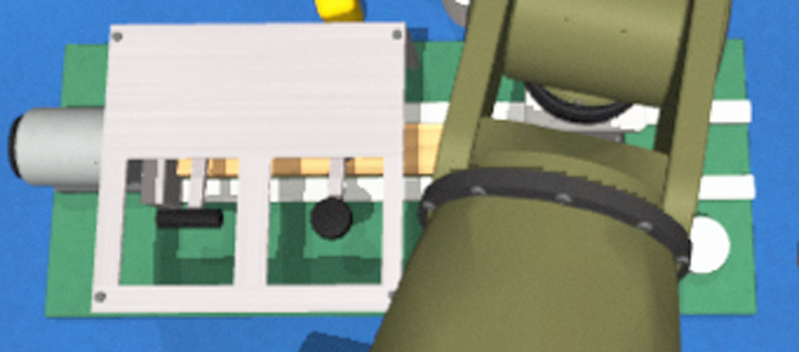

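View pics/z6.png

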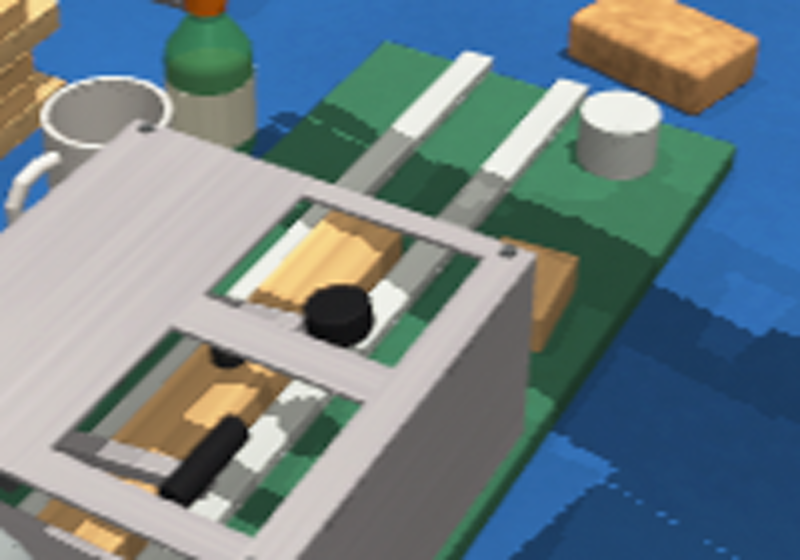

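```bash
python3 - <<'E'
from go import *
x=fit('ts').x;x[2]=-.0075
plan(x,(-67,110),185,-np.pi/2-.0075)
E
```

```text
t 8.7833 p [559.4 -87.1 209.8] target [493.8 102.3 207. ] shift [-188.9    2.8  -66.9] turn deg [ 0.01  0.04 -0.  ]
```

```bash
python3 -m jog '[-12,0,-4,0,0,0,-35,0,-12,0,0,0,-62,0,-22,0,0,0,-90,0,-32,0,0,0,-118,0,-42,0,0,0,-145,0,-52,0,0,0,-168,0,-60,0,0,0,-182,1,-65,0,0,0,-189,2,-67,0,0,0,-189,2,-67,0,0,0]'; python3 -m jog '[0,0,0,0,0,0,0,0,0,0,0,0]'; python3 - <<'E'
from go import *
x=fit('ts').x;x[2]=-.0075
for c in('top','side'):
    p=manip.camera(c); save(p,c+'5.png')
plan(x,(-67,110),123,-np.pi/2-.0075)
a=cv2.imread('pics/side5.png')[150:390,170:490]; cv2.imwrite('pics/z7.png',cv2.resize(a,None,fx=2.5,fy=2.5,interpolation=cv2.INTER_CUBIC))
print(manip.read_state()['wrist_force'])
E
```

```text
clock: 9.62
eef_pos: [493.1, 103.7, 207.9]
eef_rot: [-1.571, 0.0, -1.576]
wrist_force: [0.7, 0.6, 0.1]
finger_gap: -0.0
clock: 9.78
eef_pos: [493.9, 101.7, 207.9]
eef_rot: [-1.571, -0.0, -1.578]
wrist_force: [-0.1, -0.3, -1.2]
finger_gap: 0.9
t 9.9833 p [493.9 101.8 207.9] target [493.8 102.3 145. ] shift [-0.6 62.9 -0.1] turn deg [ 0.   -0.02  0.  ]
[-0.06615231  0.16647967  0.81876515]
```

View pics/z7.png

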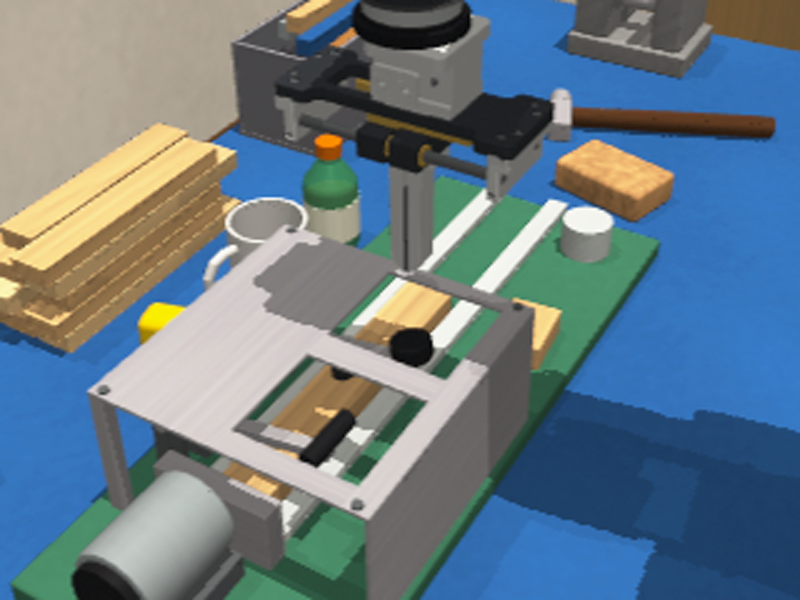

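View pics/top5.png

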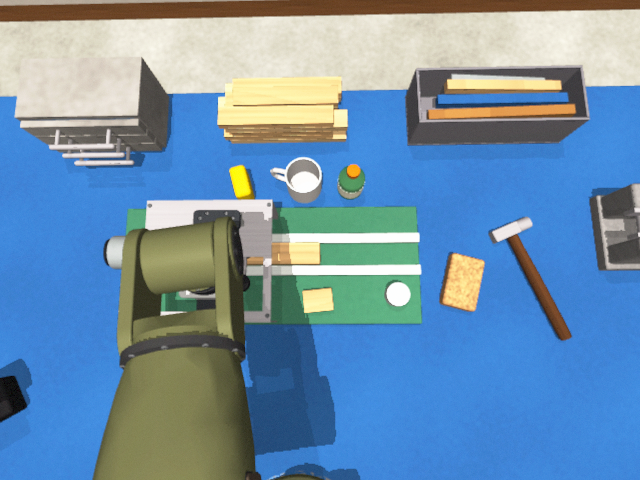

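```bash
python3 - <<'E'
from go import *
x=fit('ts').x;x[2]=-.0075
print(proj('side',[[493.9,101.8,186]]),'knob tri',tri(np.array([331.5,216])/2.35+[100,190],np.array([411,189])/2.5+[170,210]))
print('end',inv(x,onz('top',(319.5,253),45)))
E
```

```text
[[334.96618037 256.53692239]] knob tri [495.78801938 101.45503    117.45913605]
end [[  0.5525247  -38.47925194  45.        ]]
```

```bash
python3 -m jog '[0,10,0,0,0,0,0,22,0,0,0,0,0,34,0,0,0,0,0,44,0,0,0,0,0,52,0,0,0,0,0,57,0,0,0,0,0,60,0,0,0,0,0,60,0,0,0,0]'; python3 - <<'E'
from go import *
p=manip.camera('side'); save(p,'side6.png')
a=cv2.imread('pics/side6.png')[190:370,210:450]; cv2.imwrite('pics/z8.png',cv2.resize(a,None,fx=3.2,fy=3.2,interpolation=cv2.INTER_CUBIC))
print(manip.read_state()['wrist_force'])
E
```

```text
clock: 10.75
eef_pos: [493.6, 102.3, 147.5]
eef_rot: [-1.571, -0.0, -1.578]
wrist_force: [0.1, 0.7, 0.3]
finger_gap: 0.1
[-0.88806118 -0.06862315  0.16943637]
```

View pics/z8.png

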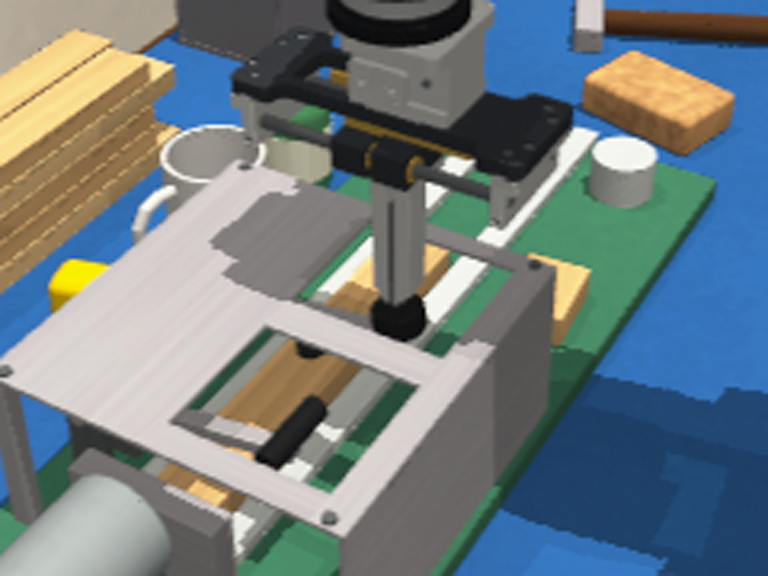

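```bash
python3 -m jog '[0,3,0,0,0,0,0,6,0,0,0,0,0,9,0,0,0,0,0,12,0,0,0,0,0,15,0,0,0,0,0,18,0,0,0,0,0,20,0,0,0,0,0,22,0,0,0,0,0,24,0,0,0,0,0,25,0,0,0,0]';  python3 -m jog '[0,1,0,0,0,0,0,2,0,0,0,0,0,3,0,0,0,0,0,3,0,0,0,0]'
```

```text
clock: 11.73
eef_pos: [493.6, 102.4, 122.7]
eef_rot: [-1.571, -0.0, -1.578]
wrist_force: [-3.3, -0.2, 3.9]
finger_gap: 0.2
clock: 12.07
eef_pos: [493.7, 102.4, 119.8]
eef_rot: [-1.571, -0.0, -1.578]
wrist_force: [0.1, 0.8, 0.6]
finger_gap: 0.6
```

```bash
python3 -m jog '[0,1,0,0,0,0,0,2,0,0,0,0,0,2,0,0,0,0]';python3 -m jog '[0,1,0,0,0,0,0,2,0,0,0,0,0,2,0,0,0,0]'
```

```text
clock: 12.32
eef_pos: [493.9, 102.4, 118.9]
eef_rot: [-1.57, 0.0, -1.578]
wrist_force: [-7.3, -1.2, 14.8]
finger_gap: 0.4
clock: 12.57
eef_pos: [494.0, 102.4, 118.5]
eef_rot: [-1.569, 0.0, -1.577]
wrist_force: [-17.9, -1.7, 35.8]
finger_gap: 0.3
```

```bash
python3 -m jog '[0,0,0,0,0,0,0,0,0,0,0,0,0,-2,0,0,0,0,0,-6,0,0,0,0,0,-16,0,0,0,0,0,-30,0,0,0,0,0,-55,0,0,0,0,0,-85,0,0,0,0,0,-115,0,0,0,0,0,-130,0,0,0,0]'; python3 -m jog '[15,0,0,0,0,0,45,0,0,0,0,0,80,-5,0,0,0,0,115,-10,0,0,0,0,150,-15,0,0,0,0,185,-20,0,0,0,0,215,-20,0,0,0,0,235,-20,0,0,0,0,245,-20,0,0,0,0,248,-20,0,0,0,0]'; python3 - <<'E'
from go import *
x=fit('ts').x;x[2]=-.0075
u={}
for c in('top','side'):
    p=manip.camera(c); save(p,c+'7.png')
    for t in ['clamp_knob','ejector_bar','blank_center']:
        r=manip.tip_of(t,p); print(c,t,[(np.round(q['xy'],1).tolist(),round(q['score'],2)) for q in r[:3]])
a=cv2.imread('pics/side7.png')[210:350,250:450]; cv2.imwrite('pics/z10.png',cv2.resize(a,None,fx=4,fy=4,interpolation=cv2.INTER_CUBIC))
a=cv2.imread('pics/top7.png')[190:340,100:440]; cv2.imwrite('pics/z9.png',cv2.resize(a,None,fx=2.35,fy=2.35,interpolation=cv2.INTER_CUBIC))
s=manip.read_state();print(s['wrist_force'],s['eef_pos'],s['clock'])
E
```

```text
clock: 13.4
eef_pos: [494.5, 102.4, 250.0]
eef_rot: [-1.566, 0.001, -1.578]
wrist_force: [0.3, -0.3, 0.6]
finger_gap: 0.2
clock: 14.23
eef_pos: [491.9, -146.8, 266.1]
eef_rot: [-1.571, -0.0, -1.579]
wrist_force: [0.4, 1.3, -0.2]
finger_gap: 1.1
top clamp_knob [([242.8, 283.9], 0.86)]
top ejector_bar [([179.8, 282.7], 0.56)]
top blank_center [([248.2, 254.2], 0.97)]
side clamp_knob [([334.8, 294.6], 0.48)]
side ejector_bar [([301.1, 324.1], 0.56)]
side blank_center [([305.1, 308.1], 0.55)]
[-0.28090419  0.03843477 -0.4871623 ] [ 492.0686259  -145.19049656  266.00863234] 14.7333
```

View pics/z9.png

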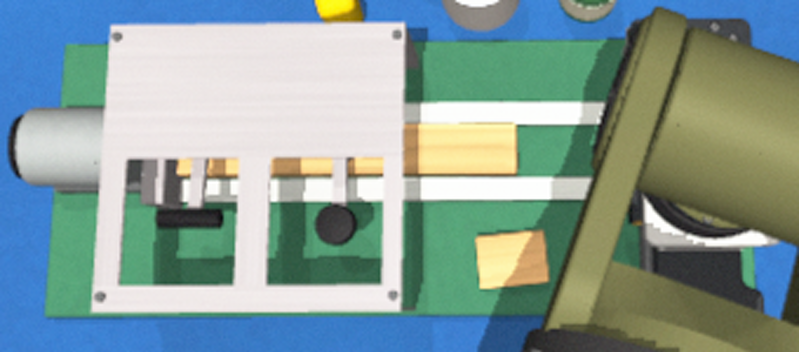

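View pics/z10.png

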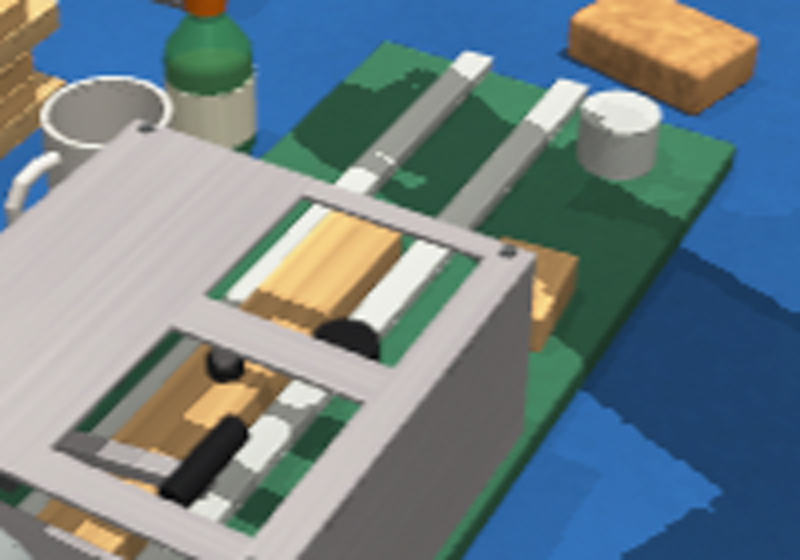

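```bash
python3 - <<'E'
from go import *
x=fit('ts').x;x[2]=-.0075
print('knob z if at', [ (z,inv(x,onz('top',np.array([335,224])/2.35+[100,190],z)).round(1).tolist()) for z in (97,105)])
print('end', inv(x,onz('top',np.array([517,150])/2.35+[100,190],45)))
s=manip.read_state();print(s['wrist_force'],np.abs(s['qd']).max())
print(manip.sign_off())
E
```

```text
knob z if at [(97, [[-69.5, 109.9, 97.0]]), (105, [[-70.1, 108.5, 105.0]])]
end [[ -1.18516681 -39.50430805  45.        ]]
[ 0.51067292 -0.16146285  0.28918207] 0.001959086981132544
the job is handed in; nothing more can be done
None
```

I pushed the blank up against the end stop, then pressed the round-knobbed lever fully down through the near guard window. I retracted clear of everything and handed the job in; sign-off gave no verdict.

- **Blank:** the arm stalled against the stop at about 18 N. In the last picture the blank's free end is at machine y of about -39.5 mm, where -40 is home. That is within the 3 mm allowed, given a camera calibration good to about 2 mm.
- **Hold-down lever:** the fingertips stalled at about z 97 mm with about 36 N, which is the height given for fully down. In the pictures the knob stayed down after I withdrew.
- **Guard and crossbar lever:** neither showed any movement in the pictures. No force appeared except while pushing the blank and pressing the knob.
- **Bystanders:** the offcut, tin, sander, glue, mug and tape were not touched on purpose. I did not re-measure their positions at the end. The visible ones look unmoved.
- **Finish:** the arm was still, the wrist force was about zero, and the clock read about 15 s of the 38 s allowed.

The side-camera fit of the machine differed from the top-camera fit by about 2 mm. The knob's final height comes from the press contact, since the guard partly hid it in the side view.

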